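Put the rubbing stones away in their trays

ROBOT

A 7-joint arm with a two-finger parallel gripper is mounted at the origin on the work surface. World frame = base frame: x ahead of the robot, y to its left, z up, the work surface at z = 0. Lengths are in m, angles in rad, forces in N, time in s.
With the tool pointing down it reaches from about 0.4 to 0.9 m from the base axis. Payload 5.5 kg.
Tool frame: the origin (TCP) lies midway between the tips of the shut fingers; the grasp point (between the pads) lies manip.grip_depth behind it (manip.grip_depth is the distance from the TCP to the grasp point, in m); z points along the fingers, y is the line along which they close (so a half turn about z gives the same grasp; the last joint's range is limited). The gripper opens to 92 mm and grips with 3 to 60 N. Pads are 19 mm wide; open, the fingers measure 130 mm over their backs; the gripper's body (75 mm by 190 mm) begins 47 mm behind the grasp point.
Start: joints at [0.263, 0.501, -0.427, 1.55, 0.221, 1.138, -0.21], TCP at [0.65, 0, 0.201] pointing down, gripper open.
Joint ranges: [-2.88, 2.88], [-0.31, 2.03], [-1.54, 1.56], [0.2, 2.42], [-1.41, 4.55], [0.19, 2.02], [-2.57, 2.57]. Speed limits (rad/s): [2.57, 2.57, 3.14, 3.14, 3.14, 3.14, 3.14].

INTERFACE

Orientations are given as a unit quaternion [w, x, y, z].
In Python, from station import manip gives the robot as it stands.
- The arm moves only by the shell command python3 -m pendant 'ROWS' [FORCE]. ROWS is JSON, one flat list of numbers, 5 for each row, row after row: the closure, from -1 (fully open) to 1 (shut), then the shift along the tool's x, y, z scaled (see below), then the turn about the tool's z scaled (see below). In form: [gripper, dx, dy, dz, spin, gripper, dx, dy, dz, spin, ...]. A call has 1 to 20 rows; each row shifts and turns the commanded pose from where the row before left it, along the tool's axes as they then stand; what a row does not reach is not made up. The controller multiplies each number of a shift by 12 cm and each number of a turn by 120 degrees. A row lasts 1/8 s, in which the tool goes at most 62.5 mm and 10.7 degrees, less where a joint would pass 70% of its speed; a pose out of reach is approached as far as the arm can. A call with a number of a shift or a turn outside -1 to 1 is refused whole. A call with a gripper value outside its range is refused whole. The fingers move at their own pace and stop on an object; FORCE is the grip in N (left out, the last holds). Time passes only in rows, so rows that do not move let the fingers close. It gives the time, the measured TCP pose, the force, the opening and the grip force at its end, in the units of the state.
- manip.read_state(): the state, without advancing time (a new reading comes with each control period).
- manip.grab_frame(name): name is "scene" or "side" or "wrist"; returns (picture, depth): 420x560x3 uint8, blue, green, red; 420x560 float32, m along the optical axis (not along the pixel's ray), 0 where there is no reading.
- manip.calibration(name): a dict with "fx", "fy", "cx", "cy" (pixels), "dist" ([k1, k2, p1, p2, k3] as OpenCV has them; the pictures are not rectified), "view" (4x4, takes a point from world to camera coordinates); the wrist camera has in their place "tool_from_camera" (4x4, takes a point from camera to tool coordinates, whose origin is the TCP and whose axes are the flange's). Camera axes: x right, y up, looking along -z (the intrinsics and any distortion apply to the point x, -y, -z); pixel columns grow to the right and rows downward; lengths in m; the calibration is good to about 2 mm. A picture is of the moment at which its call begins: read the wrist's pose just before it. calibration takes no time and is no camera call.
- manip.close_job(): hands the job in; it is judged then, once.
The state is a dict: "t": time; "q": joint angles; "dq": joint speeds; "joint_torque": joint torques, N m; "eef_pos": TCP position; "eef_rot": TCP orientation; "wrist_force": force on the tool from outside, world axes, zero at the start; "torque": the same for the moment, N m; "width": finger opening in m; "grip_force": force on a finger pad.
Only numpy, scipy, OpenCV 4.12 (cv2) and the standard library are available. Lean on these libraries where they do the work, as an engineer would, in place of code of your own. Each camera call takes 0.05 s, during which the arm holds its last target. There are 200 camera calls.

TASK

Take the stack of rubbing stones apart and set each stone down, not dropped, flat inside its own wooden tray, the same way up as it is: the big slab in the wide tray, the stick in the narrow tray, the round puck in the open-fronted tray where a worn, thinner puck already stands at the back. In that tray the worn puck is to be used up first: bring it forward to the middle of the front half and set the new puck behind it in the middle of the back half. Leave the granite offcut and the chisel where they lie.

Things in the scene. Friction and masses are not known exactly. Their poses are not given: they have to be found in the camera images.
- slab: Bottom stone of the stack: plain dark grey rectangular slab 120 x 60 x 36 mm (x, y, z), about 0.5 to 0.95 kg, lying on the table. Origin at the centre of its underside, x along its length, z up. Stands at any yaw.
- puck: Middle stone of the stack: dark grey round puck, 52 mm diameter, 32 mm high, about 0.2 kg, lying flat on the slab. Origin at the centre of its underside, z up.
- stick: Top stone of the stack: dark grey square bar 90 x 24 x 24 mm, about 0.14 kg, lying across the puck at any yaw. Origin at the centre of its underside, x along its length, z up.
- old_puck: Worn round puck, lighter grey, 52 mm diameter, only 20 mm high with its top edge bevelled over the last 4 mm; at the start it stands alone in the back half of the open-fronted tray. Origin at the centre of its underside, z up.
- slab_tray: Wide, closed wooden tray fixed to the table, inside 140 x 80 mm (x, y). All three trays: floor 4 mm above the table, rims 6 mm thick, 5 mm above the floor. Origin at the tray's centre on the table, x along its length pointing roughly away from the robot, z up.
- stick_tray: Narrow, closed wooden tray fixed to the table, inside 112 x 44 mm (x, y); floor and rims as on the wide tray. Origin at its centre on the table, x along its length pointing roughly away from the robot.
- lane: Open-fronted wooden tray fixed to the table, inside 150 x 72 mm (x, y), rims on its two long sides and back only; floor and rims as on the wide tray. Room for two pucks one behind the other. Origin at its centre on the table; x along its length to its back (roughly away from the robot), -x to its open front. Front half: x -75 to 0 mm, back half: 0 to 75 mm.
- offcut: Bystander: small greenish granite offcut 45 x 40 x 30 mm, lying nearest the robot. Origin at the centre of its underside.
- chisel: Bystander: steel mason's chisel, 220 mm long and 18 mm high, lying crosswise beyond the trays. Origin under it near its middle, x along it.
There are look-alikes about, which are no part of the job. What is shaped like the puck but orange or yellow is not meant.

How it is judged:
By the outcome, as a careful person would: the job done as asked, in the order asked, and still so for the second after the job is handed in, with the robot touching nothing.
It also fails if it takes over 118 s, if anything falls off the work surface, if the arm or the gripper's body presses on something with over 40 N, if the wrist force passes 120 N, or if a joint passes its speed limit or range.

## Working session

There is one attempt and no reset: what is moved stays moved. The work goes in short steps, Python scripts to look and compute and a shell command to move; the robot and the scene stay as the last step left them, time stands still between calls to the robot, and variables do not carry over. Pictures are saved under pics/ and viewed, at most 14 in all, crops included, and the job is handed in when it is done.

```bash
ls; mkdir -p pics; python3 - <<'E'
from station import manip
import cv2,numpy as np
print(manip.grip_depth, manip.read_state())
for n in("scene","side","wrist"):
    p,d=manip.grab_frame(n); cv2.imwrite(f"pics/{n}0.png",p); np.savez(f"pics/{n}0.npz",p=p,d=d)
    c=manip.calibration(n); print(n,{k:np.round(v,4).tolist() for k,v in c.items()})
E
```

```text
pics
0.0188 {'t': 0.0, 'q': array([ 0.26321217,  0.50184687, -0.42673771,  1.55145414,  0.2208188 ,
        1.13830434, -0.21030509]), 'dq': array([-0.00210507,  0.00050485,  0.00147092,  0.0004394 ,  0.00010632,
        0.00074799,  0.00084595]), 'joint_torque': array([-1.62834690e-04, -5.66597199e+01, -5.81602022e+00, -2.79113513e+01,
       -6.85700797e-02,  3.08415934e-02,  1.78752666e-04]), 'eef_pos': array([ 6.49244299e-01, -9.13062649e-05,  2.00072580e-01]), 'eef_rot': array([-7.00238312e-04,  7.07106657e-01,  7.07106228e-01, -6.84005158e-04]), 'wrist_force': array([-0.10056754,  0.3184074 ,  0.11692311]), 'torque': array([ 0.00958672, -0.0185031 , -0.01132939]), 'grip_force': 0.0, 'width': 0.09227388614704252}
scene {'fx': 404.3647, 'fy': 404.3647, 'cx': 283.5487, 'cy': 204.9702, 'dist': [-0.1087, 0.0, 0.0, 0.0, 0.0], 'view': [[-0.7397, 0.6729, -0.0071, 0.4265], [-0.4138, -0.4465, 0.7933, 0.1868], [0.5307, 0.5897, 0.6088, -1.1831], [0.0, 0.0, 0.0, 1.0]]}
side {'fx': 455.3144, 'fy': 455.3144, 'cx': 284.2392, 'cy': 215.6209, 'dist': [-0.0384, 0.0, 0.0, 0.0, 0.0], 'view': [[0.991, -0.1336, -0.0107, -0.5638], [0.1087, 0.755, 0.6467, -0.1002], [-0.0783, -0.642, 0.7627, -1.181], [0.0, 0.0, 0.0, 1.0]]}
wrist {'fx': 374.1619, 'fy': 374.1619, 'cx': 288.1652, 'cy': 206.4141, 'dist': [-0.0617, 0.0, 0.0, 0.0, 0.0], 'tool_from_camera': [[-0.0, 0.9658, 0.2594, 0.0689], [1.0, 0.0, 0.0001, -0.0005], [0.0001, 0.2594, -0.9658, -0.183], [0.0, 0.0, 0.0, 1.0]]}
```

View pics/scene0.png

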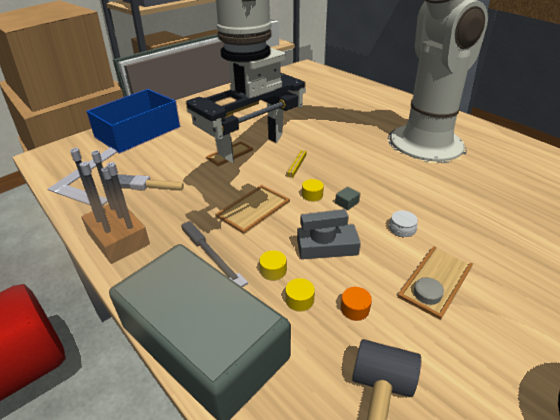

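View pics/side0.png

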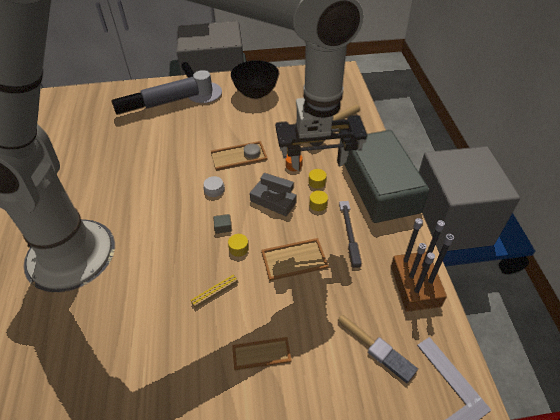

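View pics/wrist0.png

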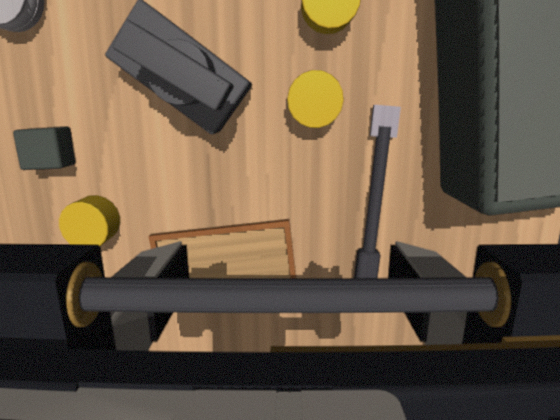

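```bash
cat > h.py <<'E'
from station import manip
import cv2,numpy as np
from scipy.spatial.transform import Rotation as R
def tool(s=None):
    s=s or manip.read_state(); T=np.eye(4); T[:3,:3]=R.from_quat(np.roll(s["eef_rot"],-1)).as_matrix(); T[:3,3]=s["eef_pos"]; return T
def cam(n,T=None):
    c=manip.calibration(n); K=np.array([[c["fx"],0,c["cx"]],[0,c["fy"],c["cy"]],[0,0,1]])
    W=np.linalg.inv(c["view"]) if "view" in c else (tool() if T is None else T)@np.array(c["tool_from_camera"])
    return K,np.array(c["dist"],float),W
def rays(n,uv,T=None):
    K,D,W=cam(n,T); u=cv2.undistortPoints(np.array(uv,float).reshape(-1,1,2),K,D)[:,0]
    return W[:3,3],np.c_[u[:,0],-u[:,1],-np.ones(len(u))]@W[:3,:3].T
def plane(n,uv,z,T=None):
    o,d=rays(n,uv,T); return o+d*((z-o[2])/d[:,2])[:,None]
def cloud(n,dep,T=None):
    v,u=np.mgrid[:420,:560]; o,d=rays(n,np.c_[u.ravel(),v.ravel()],T)
    P=o+d*dep.ravel()[:,None]; P[dep.ravel()==0]=np.nan; return P.reshape(420,560,3)
def grab(n,tag):
    T=tool(); p,d=manip.grab_frame(n); cv2.imwrite(f"pics/{n}{tag}.png",p); return p,d,T
def rect(P):
    (cx,cy),(w,h),a=cv2.minAreaRect((P[:,:2]*1000).astype(np.float32))
    if w<h: w,h,a=h,w,a+90
    return np.round([cx,cy,w,h,(a+90)%180-90],1).tolist()
E
python3 - <<'E'
from h import *
for n in("scene","side","wrist"):
    f=np.load(f"pics/{n}0.npz");p,d=f["p"],f["d"];C=cloud(n,d);z=C[...,2]
    print(n,"table z med",np.nanmedian(z[200:300,150:300]))
    hsv=cv2.cvtColor(p,cv2.COLOR_BGR2HSV)
    ws=(C[...,0]>.35)&(C[...,0]<.85)&(abs(C[...,1])<.5)
    for nm,lo,hi in(("stick",.086,.098),("slab/offc/puck",.028,.042),("oldp",.019,.0265),):
        m=(ws&(z>lo)&(z<hi)).astype(np.uint8); m=cv2.morphologyEx(m,cv2.MORPH_OPEN,np.ones((2,2)))
        k,L,S,c=cv2.connectedComponentsWithStats(m)
        for i in range(1,k):
            if S[i,4]>60: q=C[L==i]; print(nm,c[i].round(),S[i,4],rect(q),"z",np.median(q[:,2]).round(4),"hsv",np.median(hsv[L==i],0))
    # rims: brown
    m=(ws&(z<.02)&(z>-.01)&(hsv[...,1]>110)&(hsv[...,2]<(130 if n!="side" else 110))&(hsv[...,0]<20)).astype(np.uint8)
    cv2.imwrite(f"pics/m_{n}.png",m*255)
    m=cv2.dilate(m,np.ones((3,3)));k,L,S,c=cv2.connectedComponentsWithStats(m)
    for i in range(1,k):
        if S[i,4]>150: print("rim",c[i].round(),S[i],rect(plane(n,np.argwhere(L==i)[:,::-1],.009)))
E
```

```text
scene table z med 0.001174093402405596
stick [325. 216.] 454 [510.6, 98.0, 181.2, 60.7, 11.8] z nan hsv [ 95.  14. 109.]
stick [274. 340.] 385 [788.6, 221.5, 131.6, 10.3, 26.7] z nan hsv [68. 32. 78.]
slab/offc/puck [313. 186.] 227 [431.6, -50.9, 65.8, 46.5, 38.0] z nan hsv [ 26. 255. 230.]
slab/offc/puck [347. 196.] 95 [417.9, 37.7, 33.3, 29.3, 66.6] z nan hsv [ 65.  31. 105.]
slab/offc/puck [405. 219.] 331 [372.0, 180.8, 85.7, 52.1, -16.6] z 0.0298 hsv [ 75.   5. 209.]
slab/offc/puck [331. 239.] 906 [534.8, 95.8, 132.9, 93.7, -36.6] z nan hsv [ 96.  14. 108.]
slab/offc/puck [140. 236.] 83 [819.2, -167.5, 62.5, 19.4, 42.3] z nan hsv [ 15. 130. 121.]
slab/offc/puck [273. 260.] 428 [669.2, 69.7, 69.1, 45.2, 47.9] z nan hsv [ 27. 255. 231.]
slab/offc/puck [301. 290.] 542 [682.2, 157.6, 68.0, 43.8, 38.4] z nan hsv [ 27. 255. 230.]
slab/offc/puck [357. 299.] 552 [621.2, 249.0, 69.0, 47.1, -19.2] z nan hsv [ 15. 255. 232.]
slab/offc/puck [276. 365.] 156 [805.3, 242.5, 85.7, 9.6, 16.6] z nan hsv [68. 31. 58.]
slab/offc/puck [369. 391.] 312 [nan, nan, 0.0, 0.0, 0.0] z nan hsv [ 20.  116.  1
[... 4528 characters left out ...]
 0  17  44  28 421] [393.2, 141.3, 48.9, 18.0, 12.5]
rim [144.  92.] [122  72  41  40 331] [506.6, 84.4, 50.0, 12.8, -42.2]
rim [304. 126.] [283  98  52  43 602] [663.8, 52.8, 53.1, 30.2, -24.3]
rim [203. 129.] [ 163  104   77   48 1009] [561.2, 48.2, 74.8, 38.7, -7.8]
rim [ 55. 172.] [ 35 164  42  15 277] [407.6, 4.6, 46.8, 12.0, 7.9]
rim [219. 227.] [149 218 141  20 659] [574.5, -54.5, 151.2, 5.3, 6.6]
rim [111. 240.] [ 99 223  22  29 216] [459.6, -67.3, 39.0, 12.5, 45.9]
rim [232. 273.] [188 260 114  19 909] [600.6, -102.3, 124.0, 21.4, 0.2]
rim [315. 271.] [303 260  29  19 284] [680.1, -102.2, 30.8, 21.3, -0.1]
rim [255. 328.] [ 176  312  166   41 3450] [614.9, -181.9, 188.4, 52.6, -0.4]
```

```bash
cat > snap.py <<'E'
import sys
from h import *
t=sys.argv[1]; p,d,T=grab("wrist",t); np.savez(f"pics/w{t}.npz",p=p,d=d,T=T); print(t,T[:3,3].round(4),T[:3,0].round(3),manip.read_state()["t"])
E
python3 -m pendant '[-1,-0.417,-0.125,-0.167,0,-1,-0.417,-0.125,-0.167,0,-1,-0.417,-0.125,-0.167,0,-1,-0.417,-0.125,-0.167,0,-1,0,0,0,0,-1,0,0,0,0,-1,0,0,0,0]'; python3 snap.py st
python3 -m pendant '[-1,-0.383,-0.167,0,0,-1,-0.383,-0.167,0,0,-1,-0.383,-0.167,0,0,-1,-0.383,-0.167,0,0,-1,-0.383,-0.167,0,0,-1,0,0,0,0,-1,0,0,0,0,-1,0,0,0,0]'; python3 snap.py kt
python3 -m pendant '[-1,0.448,0.042,0,0,-1,0.448,0.042,0,0,-1,0.448,0.042,0,0,-1,0.448,0.042,0,0,-1,0.448,0.042,0,0,-1,0.448,0.042,0,0,-1,0.448,0.042,0,0,-1,0.448,0.042,0,0,-1,0,0,0,0,-1,0,0,0,0,-1,0,0,0,0]'; python3 snap.py stack
python3 -m pendant '[-1,0.438,-0.125,0,0,-1,0.438,-0.125,0,0,-1,0.438,-0.125,0,0,-1,0.438,-0.125,0,0,-1,0,0,0,0,-1,0,0,0,0,-1,0,0,0,0]'; python3 snap.py lane
python3 -c "
import cv2,numpy as np
a=[cv2.imread(f'pics/wrist{t}.png')[:300] for t in('st','kt','stack','lane')]
cv2.imwrite('pics/mos.png',cv2.resize(np.vstack([np.hstack(a[:2]),np.hstack(a[2:])]),(800,429),interpolation=cv2.INTER_AREA))"
```

```text
t: 1.02
eef_pos: [0.5902, -0.1978, 0.2806]
eef_rot: [-0.001, 0.706, 0.708, 0.0]
wrist_force: [-0.2, 0.3, -0.9]
width: 0.0917
grip_force: 0.0
st [ 0.5902 -0.1978  0.2806] [-0.003  1.     0.001] 1.075
t: 2.08
eef_pos: [0.4915, -0.4275, 0.2812]
eef_rot: [-0.0, 0.706, 0.708, 0.001]
wrist_force: [-0.0, 0.5, 0.6]
width: 0.0916
grip_force: 0.0
kt [ 0.4915 -0.4275  0.2812] [-0.004  1.     0.001] 2.125
t: 3.5
eef_pos: [0.53, -0.0012, 0.2812]
eef_rot: [0.0, 0.708, 0.706, -0.0]
wrist_force: [0.8, 0.5, -0.3]
width: 0.092
grip_force: 0.0
stack [ 0.53   -0.0012  0.2812] [ 0.002  1.    -0.001] 3.55
t: 4.42
eef_pos: [0.4709, 0.2083, 0.2811]
eef_rot: [0.0, 0.708, 0.706, -0.0]
wrist_force: [-0.2, -0.0, 0.3]
width: 0.0917
grip_force: 0.0
lane [0.4709 0.2083 0.2811] [ 0.004  1.    -0.001] 4.475
```

View pics/mos.png

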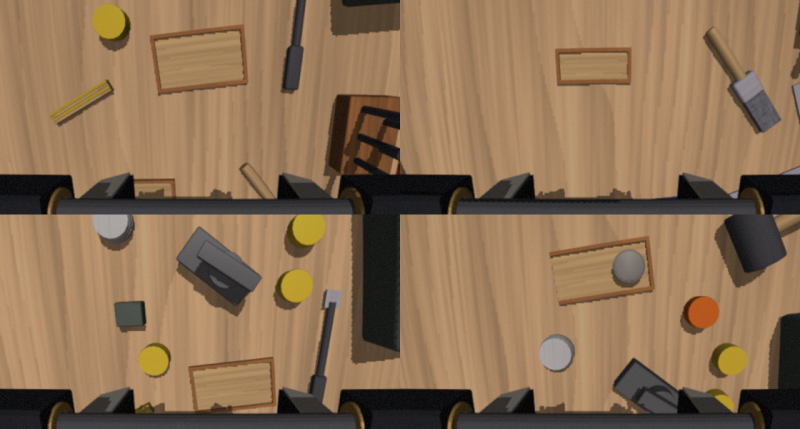

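```bash
cat > meas.py <<'E'
from h import *
def load(t): f=np.load(f"pics/w{t}.npz"); return f["p"],f["d"],f["T"]
def comp(m,uv):
    k,L,S,c=cv2.connectedComponentsWithStats(m.astype(np.uint8)); 
    i=min(range(1,k),key=lambda i:np.hypot(*(c[i]-uv))+ (1e4 if S[i,4]<80 else 0)); return L==i
def tray(t,box):
    p,d,T=load(t); h=cv2.cvtColor(p,cv2.COLOR_BGR2HSV); u0,v0,u1,v1=box
    s=p[v0:v1,u0:u1].astype(int); hs=h[v0:v1,u0:u1]
    m=(hs[...,1]>130)&(hs[...,2]<135)&(hs[...,0]<14)
    m=cv2.morphologyEx(m.astype(np.uint8),cv2.MORPH_CLOSE,np.ones((3,3)))
    k,L,S,c=cv2.connectedComponentsWithStats(m); i=1+np.argmax(S[1:,4]); px=np.argwhere(L==i)[:,::-1]+[u0,v0]
    dbg=p.copy(); dbg[px[:,1],px[:,0]]=(255,0,255)
    return rect(plane("wrist",px,.009,T)),dbg[v0:v1,u0:u1],np.percentile(hs.reshape(-1,3),[5,50],0)
def top(t,uv,z,tol=.006):
    p,d,T=load(t); C=cloud("wrist",d,T); m=(abs(C[...,2]-z-.002)<tol)&(cv2.cvtColor(p,cv2.COLOR_BGR2HSV)[...,1]<70)
    m=cv2.morphologyEx(m.astype(np.uint8),cv2.MORPH_CLOSE,np.ones((5,5)));m=cv2.morphologyEx(m,cv2.MORPH_OPEN,np.ones((7,7)))
    m=comp(m,uv); px=np.argwhere(m)[:,::-1]; dbg=p.copy(); dbg[m]=(255,0,255)
    return rect(plane("wrist",px,z,T)),np.nanmedian(C[m][:,2]).round(4),dbg
E
python3 - <<'E'
from meas import *
D=[]
for t,b in(("st",(195,20,360,140)),("kt",(205,55,335,130)),("lane",(195,20,370,140))):
    r,g,q=tray(t,b); print(t,r,q.tolist()); D.append(cv2.resize(g,(260,190)))
E2=[]
for n,t,uv,z in(("stick","stack",(315,55),.092),("slab","stack",(300,75),.036),("old","lane",(319,73),.020)):
    r,zz,g=top(t,uv,z); print(n,r,zz); E2.append(cv2.resize(g[0:150,200:400],(260,190)))
cv2.imwrite("pics/dbg.png",np.vstack([np.hstack(D),np.hstack(E2)]))
E
```

```text
st [578.7, -102.2, 150.8, 91.5, 6.5] [[13.0, 102.0, 121.0], [15.0, 111.0, 164.0]]
kt [469.8, -342.4, 121.4, 55.2, 0.8] [[12.0, 102.0, 112.0], [15.0, 111.0, 166.0]]
lane [473.1, 339.4, 174.7, 66.7, -16.7] [[12.0, 29.0, 102.0], [15.0, 107.0, 166.0]]
stick [560.5, 99.1, 88.7, 24.5, -32.3] 0.0913
slab [525.5, 119.3, 61.6, 58.8, -37.4] 0.0353
old [507.3, 314.5, 49.9, 48.7, -89.9] 0.023
```

View pics/dbg.png

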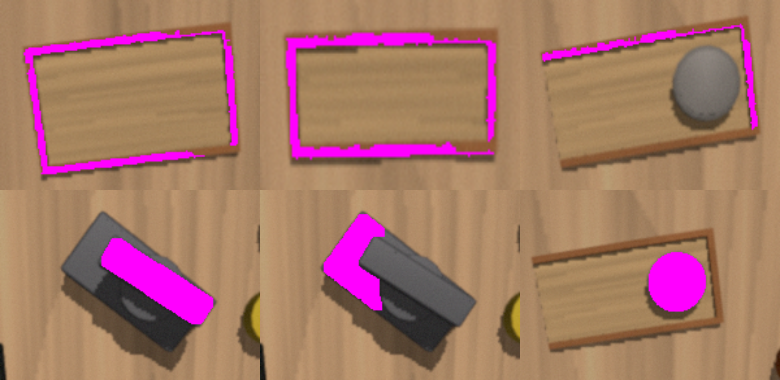

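```bash
python3 - <<'E'
from meas import *
p,d,T=load("lane"); print(top("lane",(319,73),.024)[:2])
h=cv2.cvtColor(p,cv2.COLOR_BGR2HSV); u0,v0,u1,v1=190,20,375,140
for S,V in((118,150),(122,142)):
    m=np.zeros(h.shape[:2],np.uint8); m[v0:v1,u0:u1]=((h[...,1]>S)&(h[...,2]<V)&(h[...,0]<16))[v0:v1,u0:u1]
    m=cv2.morphologyEx(m,cv2.MORPH_CLOSE,np.ones((3,3))); k,L,St,c=cv2.connectedComponentsWithStats(m)
    m=np.isin(L,[i for i in range(1,k) if St[i,4]>150]); px=np.argwhere(m)[:,::-1]; print(S,V,rect(plane("wrist",px,.009,T)))
    if S==122:
        g=p.copy(); g[m]=(255,0,255); cv2.imwrite("pics/lane_dbg.png",cv2.resize(g[v0:v1,u0:u1],None,fx=3,fy=3))
E
```

```text
([507.0, 314.2, 49.4, 48.3, -89.8], np.float64(0.023))
118 150 [465.2, 307.8, 161.7, 86.6, 8.7]
122 142 [465.3, 308.0, 160.7, 85.1, 8.5]
```

View pics/lane_dbg.png

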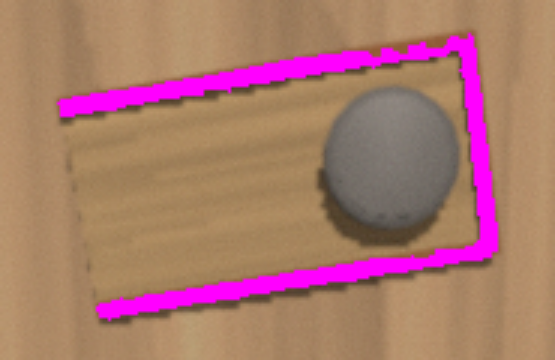

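```bash
cat > togo.py <<'E'
import sys
from h import *
x,y,z,a=map(float,sys.argv[1:5]) # mm, finger-line yaw deg
s=manip.read_state();T=tool(s); R_=T[:3,:3]
cur=np.degrees(np.arctan2(R_[1,1],R_[0,1])); da=((a-cur)+90)%180-90
print("t",s["t"],"tcp",(T[:3,3]*1000).round(1),"yaw",cur.round(1),"w",s["width"].round(4),"f",s["wrist_force"].round(1),"grip",round(float(s["grip_force"]),1),"q7",s["q"][6].round(2))
print("tool shift",((np.array([x,y,z])/1000-T[:3,3])@R_/.12).round(3),"spin",(-da/120).round(3))
E
python3 -m pendant '[-1,0.441,0.15,0,0,-1,0.441,0.15,0,0,-1,0,0,0.167,0.085,-1,0,0,0.167,0.085,-1,0,0,0.167,0.085,-1,0,0,0.167,0.085,-1,0,0,0.167,0.085,-1,0,0,0.167,0.085,-1,0,0,0.167,0.085,-1,0,0,0.167,0.085,-1,0,0,0,0,-1,0,0,0,0]' 20 >/dev/null; python3 togo.py 507 314.2 12 98.5
```

```text
Traceback (most recent call last):
  File "togo.py", line 6, in <module>
    print("t",s["t"],"tcp",(T[:3,3]*1000).round(1),"yaw",cur.round(1),"w",s["width"].round(4),"f",s["wrist_force"].round(1),"grip",round(float(s["grip_force"]),1),"q7",s["q"][6].round(2))
                                                                          ^^^^^^^^^^^^^^^^
AttributeError: 'float' object has no attribute 'round'
```

```bash
sed -i 's/s\["width"\].round(4)/round(float(s["width"]),4)/' togo.py; python3 togo.py 507 314.2 12 98.5; python3 snap.py op; python3 -c "
from meas import *
print(top('op',(280,150),.024)[:2])"
```

```text
t 5.975 tcp [506.9 316.  121.6] yaw -81.5 w 0.0914 f [ 0.3 -0.7  0. ] grip 0.0 q7 -2.2
tool shift [-0.002  0.015  0.914] spin 0.0
op [0.5069 0.316  0.1216] [0.989 0.149 0.001] 6.025
([508.2, 314.5, 48.8, 48.4, -81.5], np.float64(0.0232))
```

```bash
python3 -m pendant '[-1,0.004,0.014,0.228,0,-1,0,0,0.228,0,-1,0,0,0.228,0,-1,0,0,0.23,0,-1,0,0,0,0,-1,0,0,0,0,1,0,0,0,0,1,0,0,0,0,1,0,0,0,0,1,0,0,0,0,1,0,0,0,0,1,0,0,0,0]' 20 ; python3 togo.py 507.5 314.2 12 98.5
```

```text
t: 7.52
eef_pos: [0.5068, 0.3147, 0.0113]
eef_rot: [-0.0, 0.997, 0.073, -0.0]
wrist_force: [0.1, 0.2, -1.2]
width: 0.0362
grip_force: 0.0
t 7.525 tcp [506.8 314.7  11.3] yaw -81.6 w 0.0362 f [ 0.1  0.2 -1.2] grip 0.0 q7 -2.25
tool shift [ 0.005  0.005 -0.006] spin -0.001
```

```bash
python3 - <<'E'
from h import *
for n in("scene","side","wrist"): p,d,T=grab(n,"g1"); 
a=cv2.imread("pics/sceneg1.png")[220:360,340:530]; b=cv2.imread("pics/sideg1.png")[90:220,170:350]; c=cv2.imread("pics/wristg1.png")
cv2.imwrite("pics/g1.png",np.hstack([cv2.resize(a,(400,295)),cv2.resize(c,(393,295))]))
E
python3 togo.py 507.5 314.2 12 98.5
```

```text
t 7.675 tcp [506.8 314.6  11.2] yaw -81.6 w 0.0245 f [-1.1 -0.5 -0.7] grip 0.0 q7 -2.25
tool shift [ 0.005  0.004 -0.006] spin -0.001
```

View pics/g1.png

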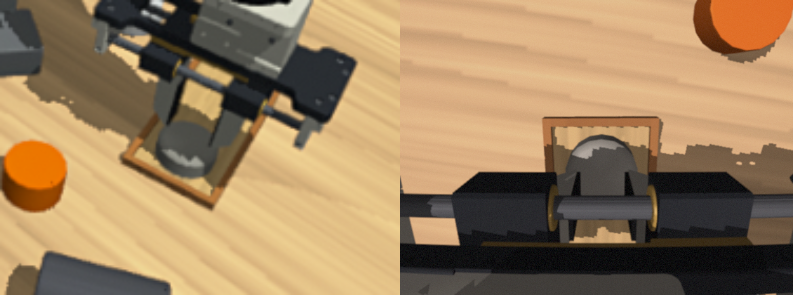

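```bash
python3 -m pendant '[-1,0,0,0,0,-1,0,0,0,0,-1,0,0,0,0,-1,0,0,0,0,-1,0,0,0,0,-1,0,0,-0.25,0,-1,0,0,-0.25,0,-1,0,0,-0.25,0,-1,0,0,-0.25,0,-1,0,0,0,0,-1,0,0,0,0]' 20 ; python3 snap.py op2; python3 - <<'E'
from meas import *
r,z,g=top('op2',(280,150),.024); print(r,z)
o=cv2.imread("pics/wristop.png"); cv2.imwrite("pics/op2.png",np.hstack([o[:300,100:450],g[:300,100:450]]))
E
```

```text
t: 9.05
eef_pos: [0.5065, 0.3142, 0.1308]
eef_rot: [0.0, 0.997, 0.073, -0.0]
wrist_force: [-1.2, -0.3, -0.1]
width: 0.0918
grip_force: 0.0
op2 [0.5065 0.3142 0.1308] [ 0.989  0.146 -0.001] 9.1
[508.5, 314.8, 49.5, 48.1, -81.6] 0.0232
```

View pics/op2.png

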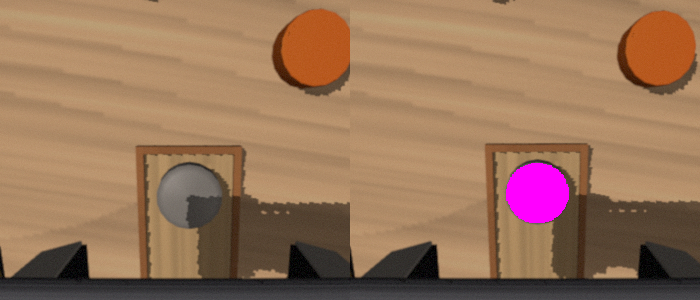

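```bash
python3 - <<'E'
from h import *
for n in("scene","side"):
    p,d,T=grab(n,"f"); C=cloud(n,d); L=(np.nan_to_num(C,nan=9)-T[:3,3])@T[:3,:3]*1000  # tool coords mm
    m=(abs(L[...,0])<40)&(abs(L[...,1])<80)&(L[...,2]>-60)&(L[...,2]<40)
    for sgn in(-1,1):
        q=L[m&(sgn*L[...,1]>0)]; print(n,sgn,len(q),[ (lo,np.round(np.r_[np.percentile(q[(q[:,2]>lo)&(q[:,2]<=lo+8)][:,:2],[5,95],0).ravel(),len(q[(q[:,2]>lo)&(q[:,2]<=lo+8)])],0).tolist()) for lo in range(-40,24,8) if ((q[:,2]>lo)&(q[:,2]<=lo+8)).any()])
    v,u=np.nonzero(m); print(u.min(),u.max(),v.min(),v.max())
    cv2.imwrite(f"pics/f_{n}.png",cv2.resize(p[max(v.min()-20,0):v.max()+60,u.min()-30:u.max()+30],(390,390)))
cv2.imwrite("pics/f.png",np.hstack([cv2.imread("pics/f_scene.png"),cv2.imread("pics/f_side.png")]))
E
```

```text
scene -1 182 [(-40, [9.0, -61.0, 12.0, -47.0, 39.0]), (-32, [9.0, -54.0, 11.0, -46.0, 18.0])]
scene 1 207 [(-40, [-4.0, 46.0, 12.0, 60.0, 46.0]), (-32, [-5.0, 46.0, 12.0, 52.0, 26.0])]
411 491 200 246
side -1 7 []
side 1 56 [(-40, [-8.0, 48.0, 10.0, 61.0, 7.0]), (-32, [2.0, 53.0, 4.0, 54.0, 2.0])]
239 256 93 123
```

View pics/f.png

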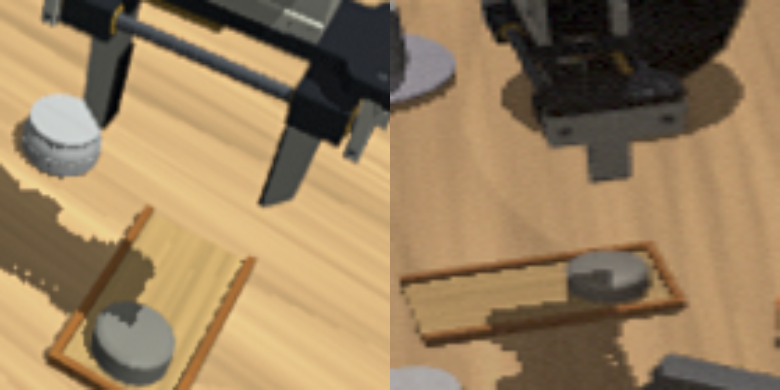

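```bash
cat > tip.py <<'E'
from h import *
w=manip.read_state()["width"]
for n in("scene","side"):
    p,d,T=grab(n,"t"); C=cloud(n,d); L=(np.nan_to_num(C,nan=9)-T[:3,3])@T[:3,:3]*1000
    m=(abs(L[...,0])<14)&(abs(L[...,1])<w*500+22)&(L[...,2]>-60)&(L[...,2]<30)&(p.max(2)<140)
    q=L[m]; print(n,"w",round(w*1000,1),len(q),"tip z top values",np.sort(q[:,2])[-10:].round(1), "pts",q[np.argsort(-q[:,2])[:4]].round(0).tolist())
E
python3 tip.py; python3 -m pendant '[0,0,0,0,0,0,0,0,0,0,0,0,0,0,0,0,0,0,0,0,0,0,0,0,0,0,0,0,0,0]'|grep width; python3 tip.py;  python3 -m pendant '[1,0,0,0,0,1,0,0,0,0,1,0,0,0,0,1,0,0,0,0,1,0,0,0,0,1,0,0,0,0]'|grep width; python3 tip.py
```

```text
scene w 92.4 382 tip z top values [-27.3 -27.1 -27.  -26.8 -26.7 -26.4 -26.1 -25.7 -25.1 -24.2] pts [[8.0, -49.0, -24.0], [10.0, 49.0, -25.0], [3.0, 47.0, -26.0], [10.0, -47.0, -26.0]]
side w 92.4 65 tip z top values [-39.2 -39.  -38.4 -37.3 -36.5 -36.5 -35.2 -34.6 -32.  -30.7] pts [[4.0, 53.0, -31.0], [13.0, 53.0, -32.0], [-9.0, 49.0, -35.0], [-8.0, 46.0, -35.0]]
width: 0.0462
scene w 46.2 394 tip z top values [-27.2 -27.  -26.9 -26.8 -26.7 -26.7 -26.7 -26.  -25.7 -24.7] pts [[8.0, 25.0, -25.0], [10.0, -24.0, -26.0], [11.0, 26.0, -26.0], [13.0, -26.0, -27.0]]
side w 46.2 50 tip z top values [-40.  -38.9 -38.5 -36.7 -35.3 -33.1 -30.8 -30.6 -30.1 -26. ] pts [[1.0, 24.0, -26.0], [-2.0, 29.0, -30.0], [12.0, 29.0, -31.0], [-5.0, 29.0, -31.0]]
width: 0.0003
scene w 0.3 368 tip z top values [-27.5 -26.9 -26.7 -26.3 -26.2 -26.1 -25.8 -25.7 -25.5 -24.6] pts [[10.0, -3.0, -25.0], [10.0, -1.0, -25.0], [11.0, -5.0, -26.0], [9.0, 1.0, -26.0]]
side w 0.3 8 tip z top values [-39.1 -36.6 -34.9 -34.7 -33.7 -32.8 -31.  -28.1] pts [[4.0, 4.0, -28.0], [-8.0, 4.0, -31.0], [-3.0, 8.0, -33.0], [-0.0, 10.0, -34.0]]
```

```bash
python3 -m pendant '[-1,0.014,0,0,0,-1,0,0,0,0,-1,0,0,0,0,-1,0,0,0,0,-1,0,0,0,0,-1,0,0,0.24,0,-1,0,0,0.24,0,-1,0,0,0.24,0,-1,0,0,0.24,0,-1,0,0,0.12,0,-1,0,0,0.06,0,-1,0,0,0.05,0,-1,0,0,0,0]' 20; python3 tip.py
python3 -m pendant '[1,0,0,0,0,1,0,0,0,0,1,0,0,0,0,1,0,0,0,0,1,0,0,0,0]' 20;python3 togo.py 508 314.5 -13 98.5
```

```text
t: 12.62
eef_pos: [0.5088, 0.3151, -0.0112]
eef_rot: [-0.0, 0.997, 0.073, 0.0]
wrist_force: [-1.4, 0.4, 0.2]
width: 0.0917
grip_force: 0.0
scene w 91.7 968 tip z top values [-8.9 -8.9 -8.9 -8.7 -8.7 -8.6 -8.5 -7.9 -7.6 -7.6] pts [[0.0, 64.0, -8.0], [-9.0, 60.0, -8.0], [2.0, 61.0, -8.0], [1.0, 59.0, -9.0]]
side w 91.7 155 tip z top values [-8.7 -8.6 -8.6 -8.6 -8.3 -8.2 -8.2 -7.6 -7.  -6.3] pts [[-11.0, 49.0, -6.0], [-8.0, 60.0, -7.0], [13.0, 53.0, -8.0], [-10.0, 42.0, -8.0]]
t: 13.35
eef_pos: [0.5085, 0.315, -0.0115]
eef_rot: [-0.0, 0.997, 0.073, 0.0]
wrist_force: [-0.3, -0.7, 0.6]
width: 0.0511
grip_force: 20.0
t 13.35 tcp [508.5 315.  -11.5] yaw -81.6 w 0.0511 f [-0.3 -0.7  0.6] grip 20.0 q7 -2.26
tool shift [-0.005  0.003  0.013] spin -0.001
```

```bash
python3 -m pendant '[1,0,0,-0.17,0,1,0,0,0,0,1,-0.235,0.007,0,0,1,-0.234,0,0,0,1,-0.234,0,0,0,1,0,0,0,0,1,0,0,0,0,1,0,0,0,0]'; python3 togo.py 425.2 301.9 -11.0 98.5
```

```text
t: 14.35
eef_pos: [0.4266, 0.302, 0.0092]
eef_rot: [-0.0, 0.997, 0.073, 0.001]
wrist_force: [-0.6, 0.4, -1.0]
width: 0.0507
grip_force: 20.0
t 14.35 tcp [426.6 302.    9.2] yaw -81.7 w 0.0507 f [-0.6  0.4 -1. ] grip 20.0 q7 -2.34
tool shift [-0.012 -0.001  0.168] spin -0.001
```

```bash
python3 -m pendant '[1,-0.012,0,0.1,0,1,0,0,0.05,0,1,0,0,0.012,0,1,0,0,0.006,0,1,0,0,0,0,1,0,0,0,0]'; python3 -m pendant '[-1,0,0,0,0,-1,0,0,0,0,-1,0,0,0,0,-1,0,0,0,0,-1,0,0,0,0,-1,0,0,-0.3,0,-1,0,0,-0.4,0,-1,0,0,-0.4,0,-1,0,0,-0.4,0,-1,-0.4,0,-0.4,0,-1,0,0,0,0,-1,0,0,0,0]'; python3 snap.py op3; python3 - <<'E'
from meas import *
r,z,g=top('op3',(280,150),.024); print(r,z); cv2.imwrite("pics/op3.png",g[:320])
E
```

```text
t: 15.1
eef_pos: [0.424, 0.3018, -0.0111]
eef_rot: [-0.0, 0.997, 0.073, 0.0]
wrist_force: [0.3, -0.2, -0.8]
width: 0.0505
grip_force: 20.0
t: 16.6
eef_pos: [0.3803, 0.2947, 0.2128]
eef_rot: [0.0, 0.997, 0.073, 0.0]
wrist_force: [-0.9, -1.2, -0.3]
width: 0.0917
grip_force: 0.0
op3 [0.3803 0.2947 0.2128] [0.989 0.146 0.001] 16.65
[423.4, 300.4, 49.2, 48.4, -81.6] 0.0231
```

View pics/op3.png

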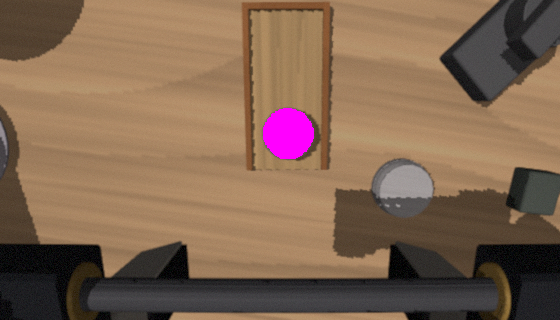

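```bash
python3 -m pendant '[-1,0,0,0,-0.083,-1,0,0,0,-0.083,-1,0,0,0,-0.083,-1,0,0,0,-0.083,-1,0,0,0,-0.083,-1,0,0,0,-0.083,-1,0,0,0,-0.083,-1,0,0,0,-0.083,-1,0,0,0,-0.083,-1,0,0,0,-0.083,-1,0,0,0,-0.083,-1,0,0,0,-0.083,-1,0,0,0,-0.083,-1,0,0,0,-0.083,-1,0,0,0,0]' |head -3; python3 togo.py 560.5 99.1 180 57.7; python3 - <<'E'
from meas import *
p,d,T=load("op3"); q=plane("wrist",[(248,169),(328,170),(249,9),(324,9)],.009,T)[:,:2]*1000; print(q.round(1),q.mean(0), ((q[2]+q[3])/2-(q[0]+q[1])/2))
E
```

```text
t: 18.52
eef_pos: [0.3799, 0.2945, 0.2114]
eef_rot: [-0.001, 0.278, 0.961, -0.001]
t 18.525 tcp [379.9 294.5 211.4] yaw 57.7 w 0.0919 f [0.4 0.8 0.5] grip 0.0 q7 0.13
tool shift [-2.142 -0.571  0.257] spin -0.0
[[380.5 338. ]
 [391.6 255.2]
 [533.9 356. ]
 [544.3 285.3]] [462.59078388 308.63592458] [153.06355237  24.03237331]
```

```bash
python3 -m pendant '[-1,-0.428,-0.114,0.051,0,-1,-0.428,-0.114,0.051,0,-1,-0.428,-0.114,0.051,0,-1,-0.428,-0.114,0.051,0,-1,-0.428,-0.114,0.051,0,-1,0,0,0,0,-1,0,0,0,0,-1,0,0,0,0]' 15 >/dev/null; python3 togo.py 560.5 99.1 53 57.7
```

```text
t 19.525 tcp [560.1 102.  182.1] yaw 57.9 w 0.0918 f [ 0.   0.2 -0.2] grip 0.0 q7 0.57
tool shift [-0.017 -0.019  1.076] spin 0.002
```

```bash
python3 -m pendant '[-1,-0.016,-0.018,0.3,0,-1,0,0,0.3,0,-1,0,0,0.3,0,-1,0,0,0.15,0,-1,0,0,0.02,0,-1,0,0,0,0,-1,0,0,0,0]' 15 >/dev/null; python3 togo.py 560.5 99.1 53 57.7; python3 -m pendant '[1,0,0,0,0,1,0,0,0,0,1,0,0,0,0,1,0,0,0,0,1,0,0,0,0,1,0,0,0,0,1,0,0,0,0,1,0,0,0,0]' 15; python3 -m pendant '[1,0,0,-0.1,0,1,0,0,-0.3,0,1,0,0,-0.4,0,1,0,0,-0.3,0,1,0,0,0,0,1,0,0,0,0]' ; python3 togo.py 469.8 -342.4 130 90.8
```

```text
t 20.4 tcp [562.7  97.9  55.4] yaw 57.8 w 0.0919 f [-0.   0.   0.2] grip 0.0 q7 0.48
tool shift [ 0.021 -0.001  0.02 ] spin 0.001
t: 21.4
eef_pos: [0.5616, 0.0978, 0.054]
eef_rot: [0.0, 0.277, 0.961, 0.0]
wrist_force: [0.7, -0.1, -0.5]
width: 0.0238
grip_force: 15.0
t: 22.15
eef_pos: [0.5609, 0.0972, 0.1856]
eef_rot: [-0.0, 0.277, 0.961, -0.0]
wrist_force: [-0.5, -0.1, -1.6]
width: 0.0237
grip_force: 15.0
t 22.15 tcp [560.9  97.2 185.6] yaw 57.8 w 0.0237 f [-0.5 -0.1 -1.6] grip 15.0 q7 0.57
tool shift [-1.308 -3.505  0.466] spin -0.275
```

```bash
python3 -m pendant '[1,0,0,0,-0.069,1,0,0,0,-0.069,1,0,0,0,-0.069,1,0,0,0,-0.068,1,0,0,0,0]' >/dev/null; python3 togo.py 469.8 -342.4 130 90.8
```

```text
t 22.775 tcp [560.2  97.3 184.2] yaw 90.8 w 0.0238 f [-0.8  1.2 -0.8] grip 15.0 q7 1.1
tool shift [ 0.801 -3.654  0.453] spin -0.0
```

```bash
python3 -m pendant '[1,0.089,-0.406,0,0,1,0.089,-0.406,0,0,1,0.089,-0.406,0,0,1,0.089,-0.406,0.05,0,1,0.089,-0.406,0.1,0,1,0.089,-0.406,0.1,0,1,0.089,-0.406,0.1,0,1,0.089,-0.406,0.1,0,1,0.089,-0.406,0,0,1,0,0,0,0,1,0,0,0,0,1,0,0,0,0]' >/dev/null; python3 togo.py 471.5 -342.4 -10 90.8
```

```text
t 24.275 tcp [ 472.4 -340.2  131.7] yaw 90.9 w 0.0239 f [-0.2 -0.  -1.1] grip 15.0 q7 1.91
tool shift [ 0.008 -0.019  1.181] spin 0.001
```

```bash
python3 -m pendant '[1,0.008,-0.018,0.35,0,1,0,0,0.35,0,1,0,0,0.25,0,1,0,0,0.12,0,1,0,0,0.04,0,1,0,0,0.02,0,1,0,0,0.015,0,1,0,0,0,0,1,0,0,0,0]'; python3 togo.py 471.5 -342.4 -10 90.8
```

```text
t: 25.4
eef_pos: [0.4711, -0.3447, -0.005]
eef_rot: [0.0, -0.007, 1.0, -0.0]
wrist_force: [-0.0, 0.0, -1.7]
width: 0.0237
grip_force: 15.0
t 25.4 tcp [ 471.1 -344.7   -5. ] yaw 90.8 w 0.0237 f [-0.   0.  -1.7] grip 15.0 q7 1.81
tool shift [-0.004  0.019  0.042] spin 0.0
```

```bash
python3 -m pendant '[1,0,0.018,0.012,0,1,0,0,0.012,0,1,0,0,0.01,0,1,0,0,0,0,1,0,0,0,0]'; python3 togo.py 471.5 -342.4 -10 90.8
```

```text
t: 26.02
eef_pos: [0.4709, -0.3423, -0.0096]
eef_rot: [0.0, -0.007, 1.0, 0.0]
wrist_force: [-0.7, 0.5, -0.2]
width: 0.0238
grip_force: 15.0
t 26.025 tcp [ 470.9 -342.3   -9.6] yaw 90.8 w 0.0238 f [-0.7  0.5 -0.2] grip 15.0 q7 1.81
tool shift [-0.005 -0.001  0.003] spin 0.0
```

```bash
python3 -m pendant '[-1,0,0,0,0,-1,0,0,0,0,-1,0,0,0,0,-1,0,0,0,0,-1,0,0,0,0,-1,0,0,-0.2,0,-1,0,0,-0.4,0,-1,0,0,-0.5,0,-1,0,0,-0.5,0,-1,0,0,-0.5,0,-1,0,0,0,-0.032,-1,0,0,0,-0.032]' | head -2
python3 -m pendant '[-1,-0.21,0.384,0,0,-1,-0.21,0.384,0,0,-1,-0.21,0.384,0,0,-1,-0.21,0.384,0,0,-1,-0.21,0.384,0,0,-1,-0.21,0.384,0,0,-1,-0.21,0.384,0,0,-1,-0.21,0.384,0,0,-1,-0.21,0.384,0,0,-1,0,0,0,0,-1,0,0,0,0,-1,0,0,0,0]' 20 | head -2; python3 togo.py 640 105 250 98.5; python3 snap.py s2; python3 - <<'E'
from meas import *
P=[]
for n,uv,z in(("puck",(280,100),.068),("slab",(280,100),.036)):
    r,zz,g=top("s2",uv,z); print(n,r,zz); P.append(g[:300,80:480])
cv2.imwrite("pics/s2.png",np.hstack(P))
E
```

```text
t: 27.52
eef_pos: [0.4712, -0.3426, 0.2438]
t: 29.02
eef_pos: [0.6337, 0.0993, 0.2422]
t 29.025 tcp [633.7  99.3 242.2] yaw 98.4 w 0.0918 f [ 0.2  0.3 -1.7] grip 0.0 q7 1.24
tool shift [-0.059  0.039 -0.065] spin -0.001
s2 [0.6337 0.0993 0.2422] [-0.989 -0.146  0.001] 29.075
puck [558.9, 96.1, 49.4, 49.1, 8.4] 0.0673
slab [582.0, 77.1, 58.7, 34.7, 51.9] 0.0353
```

View pics/s2.png

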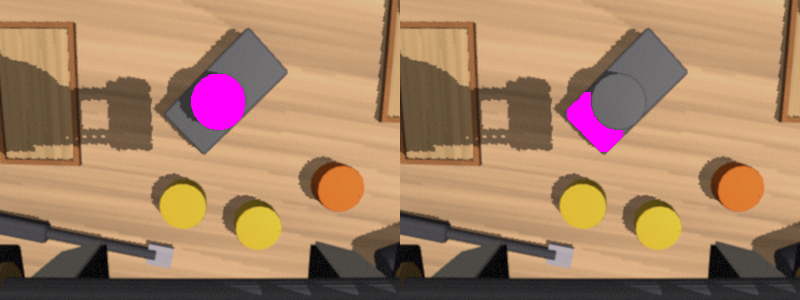

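```bash
python3 togo.py 558.9 96.1 21 98.5 | tail -1;  python3 -m pendant '[-1,0.31,-0.032,0.1,0,-1,0.31,-0.033,0.2,0,-1,0,0,0.3,0,-1,0,0,0.3,0,-1,0,0,0.3,0,-1,0,0,0.3,0,-1,0,0,0.2,0,-1,0,0,0,0,-1,0,0,0,0,-1,0,0,0,0]' 25 >/dev/null; python3 togo.py 558.9 96.1 21 98.5
```

```text
tool shift [0.62  0.066 1.845] spin -0.001
t 30.325 tcp [562.5  82.6  39.9] yaw 98.5 w 0.0918 f [-0.2 -0.3  1.3] grip 0.0 q7 1.11
tool shift [0.014 0.115 0.158] spin -0.0
```

```bash
python3 -m pendant '[-1,0.014,0.115,0,0,-1,0,0,0.1,0,-1,0,0,0.05,0,-1,0,0,0.008,0,-1,0,0,0,0,-1,0,0,0,0]' 25 >/dev/null; python3 togo.py 558.9 96.1 21 98.5;  python3 -m pendant '[1,0,0,0,0,1,0,0,0,0,1,0,0,0,0,1,0,0,0,0,1,0,0,0,0,1,0,0,0,0]'; python3 -m pendant '[1,0,0,-0.1,0,1,0,0,-0.2,0,1,0,0,-0.25,0,1,0,0,0,0,1,0,0,0,0]'; python3 togo.py 499.4 313 21 98.6
```

```text
t 31.075 tcp [557.8  96.1  19.6] yaw 98.5 w 0.0917 f [ 0.3 -0.6 -0.4] grip 0.0 q7 1.06
tool shift [-0.009 -0.001 -0.012] spin 0.0
t: 31.82
eef_pos: [0.5575, 0.0963, 0.0195]
eef_rot: [0.0, -0.074, 0.997, 0.0]
wrist_force: [0.2, 0.8, -0.2]
width: 0.0513
grip_force: 25.0
t: 32.45
eef_pos: [0.5571, 0.0957, 0.0851]
eef_rot: [-0.0, -0.074, 0.997, -0.0]
wrist_force: [-0.3, -0.0, -3.0]
width: 0.0512
grip_force: 25.0
t 32.45 tcp [557.1  95.7  85.1] yaw 98.5 w 0.0512 f [-0.3 -0.  -3. ] grip 25.0 q7 1.13
tool shift [0.207 1.862 0.533] spin -0.001
```

```bash
python3 -m pendant '[1,0.043,0.372,0,0,1,0.043,0.372,0,0,1,0.043,0.372,0,0,1,0.043,0.372,0,0,1,0.043,0.372,0,0,1,0,0,0,0,1,0,0,0,0,1,0,0,0,0]'>/dev/null; python3 togo.py 498.2 312.8 -11 98.6
```

```text
t 33.45 tcp [499.4 311.   84.6] yaw 98.4 w 0.0515 f [-0.7 -0.1 -2.2] grip 25.0 q7 0.73
tool shift [0.007 0.017 0.797] spin -0.002
```

```bash
python3 -m pendant '[1,0.007,0.017,0.3,0,1,0,0,0.25,0,1,0,0,0.15,0,1,0,0,0.06,0,1,0,0,0.02,0,1,0,0,0,0,1,0,0,0,0]'>/dev/null; python3 togo.py 498.2 312.8 -12.5 98.6
```

```text
t 34.325 tcp [498.4 315.4  -7.2] yaw 98.5 w 0.0516 f [ 0.4  1.1 -1.8] grip 25.0 q7 0.64
tool shift [ 0.005 -0.022  0.044] spin -0.001
```

```bash
python3 -m pendant '[1,0.005,-0.021,0.012,0,1,0,0,0.012,0,1,0,0,0.012,0,1,0,0,0,0,1,0,0,0,0]'; python3 togo.py 498.2 312.8 -12.5 98.6
```

```text
t: 34.95
eef_pos: [0.4977, 0.3124, -0.0124]
eef_rot: [0.0, -0.074, 0.997, 0.0]
wrist_force: [-0.6, 0.4, -1.2]
width: 0.0511
grip_force: 25.0
t 34.95 tcp [497.7 312.4 -12.4] yaw 98.5 w 0.0511 f [-0.6  0.4 -1.2] grip 25.0 q7 0.64
tool shift [-0.005  0.003  0.001] spin -0.001
```

```bash
python3 -m pendant '[1,0,0,0.005,0,1,0,0,0,0,-1,0,0,0,0,-1,0,0,0,0,-1,0,0,0,0,-1,0,0,0,0,-1,0,0,0,0,-1,0,0,-0.2,0,-1,0,0,-0.4,0,-1,0,0,-0.5,0,-1,0,0,-0.5,0,-1,0,0,-0.5,0,-1,-0.258,-0.275,0,0,-1,-0.258,-0.275,0,0,-1,-0.258,-0.275,0,0,-1,-0.258,-0.275,0,0,-1,0,0,0,0,-1,0,0,0,0,-1,0,0,0,0]' | head -2; python3 snap.py s3; python3 - <<'E'
from meas import *
P=[]
p,d,T=load("s3"); K,D,W=cam("wrist",T)
def pix(x):
    c=np.linalg.inv(W)@np.r_[x,1]; return cv2.projectPoints(np.array([[c[0],-c[1],-c[2]]]),np.zeros(3),np.zeros(3),K,D)[0].ravel()
for n,x in(("slab",(.545,.105,.036)),("new",(.499,.313,.036)),("old",(.4245,.301,.024))):
    uv=pix(x); r,zz,g=top("s3",uv,x[2]); print(n,uv.round(),r,zz); P.append(g)
cv2.imwrite("pics/s3.png",np.minimum(P[0],np.minimum(P[1],P[2]))[:320])
E
```

```text
t: 37.33
eef_pos: [0.6385, 0.2019, 0.2392]
s3 [0.6385 0.2019 0.2392] [-0.989 -0.151  0.   ] 37.375
slab [206.  69.] [548.8, 103.7, 118.3, 60.0, -37.2] 0.0354
new [422.  54.] [499.5, 310.9, 50.1, 48.7, -80.1] 0.0353Traceback (most recent call last):
  File "<stdin>", line 7, in <module>
  File "meas.py", line 17, in top
    m=comp(m,uv); px=np.argwhere(m)[:,::-1]; dbg=p.copy(); dbg[m]=(255,0,255)
  File "meas.py", line 5, in comp
    i=min(range(1,k),key=lambda i:np.hypot(*(c[i]-uv))+ (1e4 if S[i,4]<80 else 0)); return L==i
ValueError: min() iterable argument is empty
```

```bash
python3 -m pendant '[-1,0,0,0,0.076,-1,0,0,0,0.076,-1,0,0,0,0.076,-1,0,0,0,0.076,-1,0,0,0,0.077,-1,0,0,0,0]' 60 >/dev/null; python3 togo.py 548.8 103.7 60 52.8
```

```text
t 38.125 tcp [639.1 201.2 239.4] yaw 53.0 w 0.0917 f [-0.   0.6 -0.2] grip 0.0 q7 0.37
tool shift [ 0.112 -1.102  1.495] spin 0.002
```

```bash
python3 -m pendant '[-1,0.028,-0.276,0.15,0,-1,0.028,-0.276,0.15,0,-1,0.028,-0.275,0.15,0,-1,0.028,-0.275,0.15,0,-1,0,0,0.3,0,-1,0,0,0.3,0,-1,0,0,0.29,0,-1,0,0,0,0,-1,0,0,0,0]' >/dev/null; python3 togo.py 548.8 103.7 -14 52.8
```

```text
t 39.25 tcp [549.8 103.8  61.4] yaw 52.9 w 0.0914 f [0.7 0.1 0.5] grip 0.0 q7 0.39
tool shift [ 0.006 -0.006  0.628] spin 0.001
```

```bash
python3 -m pendant '[-1,0.006,-0.006,0.3,0,-1,0,0,0.2,0,-1,0,0,0.08,0,-1,0,0,0.03,0,-1,0,0,0.015,0,-1,0,0,0,0,-1,0,0,0,0]' >/dev/null; python3 togo.py 548.8 103.7 -14 52.8; python3 -m pendant '[1,0,0,0,0,1,0,0,0,0,1,0,0,0,0,1,0,0,0,0,1,0,0,0,0,1,0,0,0,0]' 60;python3 -m pendant '[1,0,0,-0.1,0,1,0,0,-0.2,0,1,0,0,-0.25,0,1,0,0,0,0,1,0,0,0,0]'
```

```text
t 40.125 tcp [548.5 102.9 -14.2] yaw 52.8 w 0.0921 f [ 0.   0.1 -0.4] grip 0.0 q7 0.32
tool shift [ 0.002  0.007 -0.002] spin 0.0
t: 40.88
eef_pos: [0.5483, 0.1034, -0.0148]
eef_rot: [0.0, 0.319, 0.948, 0.0]
wrist_force: [1.7, 2.4, -1.7]
width: 0.0592
grip_force: 60.0
t: 41.5
eef_pos: [0.5466, 0.1019, 0.05]
eef_rot: [-0.001, 0.319, 0.948, -0.001]
wrist_force: [-0.6, -0.5, -9.1]
width: 0.0595
grip_force: 60.0
```

```bash
python3 -m pendant '[1,0,0,-0.1,-0.073,1,0,0,-0.1,-0.073,1,0,0,0,-0.073,1,0,0,0,-0.073,1,0,0,0,-0.072,1,0,0,0,0,1,0,0,0,0]' >/dev/null; python3 togo.py 578.7 -102.2 75 96.5
```

```text
t 42.375 tcp [547.1 102.5  74.1] yaw 96.3 w 0.0595 f [ 0.1  0.9 -8.5] grip 60.0 q7 1.05
tool shift [-0.074 -1.725 -0.008] spin -0.002
```

```bash
python3 -m pendant '[1,-0.012,-0.2,0,0,1,-0.012,-0.305,0,0,1,-0.012,-0.305,0,0,1,-0.012,-0.305,0,0,1,-0.012,-0.305,0,0,1,-0.012,-0.305,0,0,1,0,0,0,0,1,0,0,0,0,1,0,0,0,0]' >/dev/null; python3 togo.py 578.7 -102.2 -10.8 96.5
```

```text
t 43.5 tcp [ 579.8 -100.1   75.1] yaw 96.6 w 0.0595 f [ 0.1  0.6 -9.6] grip 60.0 q7 1.43
tool shift [ 0.011 -0.017  0.716] spin 0.001
```

```bash
python3 -m pendant '[1,0.011,-0.017,0.25,0,1,0,0,0.22,0,1,0,0,0.12,0,1,0,0,0.04,0,1,0,0,0.02,0,1,0,0,0,0,1,0,0,0,0]' >/dev/null; python3 togo.py 578.7 -102.2 -10.8 96.5
```

```text
t 44.375 tcp [ 579.5 -104.2   -2.1] yaw 96.5 w 0.0601 f [-0.2  0.8 -9.5] grip 60.0 q7 1.37
tool shift [0.005 0.017 0.073] spin -0.0
```

```bash
python3 -m pendant '[1,0.005,0.016,0.025,0,1,0,0,0.015,0,1,0,0,0.015,0,1,0,0,0.01,0,1,0,0,0,0,1,0,0,0,0]' >/dev/null; python3 togo.py 578.7 -102.2 -10.8 96.5
```

```text
t 45.125 tcp [ 578.1 -102.2  -10.7] yaw 96.5 w 0.0598 f [ 0.4  0.6 -8.6] grip 60.0 q7 1.36
tool shift [-0.005 -0.001  0.001] spin -0.0
```

```bash
python3 -m pendant '[1,0,0,0.006,0,1,0,0,0,0,1,0,0,0,0]'|grep -E "pos|force"; python3 -m pendant '[1,0,0,0.006,0,1,0,0,0,0,1,0,0,0,0]'|grep -E "pos|force"
```

```text
eef_pos: [0.5781, -0.1022, -0.0108]
wrist_force: [-4.0, -0.2, 3.1]
grip_force: 60.0
eef_pos: [0.5781, -0.1022, -0.0108]
wrist_force: [-7.1, -0.1, 10.0]
grip_force: 60.0
```

```bash
python3 -m pendant '[1,0,0,-0.007,0,1,0,0,0,0,-1,0,0,0,0,-1,0,0,0,0,-1,0,0,0,0,-1,0,0,0,0,-1,0,0,0,0,-1,0,0,-0.2,0,-1,0,0,-0.4,0,-1,0,0,-0.5,0,-1,0,0,-0.5,0,-1,0,0,-0.5,0,-1,-0.4,0,0,0,-1,-0.4,0,0,0,-1,0,0,0,0,-1,0,0,0,0]' |grep -E "^t|pos"; python3 snap.py e1; python3 - <<'E'
from meas import *
print(top("e1",(280,90),.040)[:2])
a=grab("scene","e"); b=grab("side","e")
cv2.imwrite("pics/e.png",np.hstack([cv2.resize(cv2.imread("pics/wriste1.png"),(400,300)),cv2.resize(b[0][120:400,160:400],(350,300))]))
cv2.imwrite("pics/e2.png",cv2.resize(a[0][120:330,180:500],(800,525)))
E
```

```text
t: 47.88
eef_pos: [0.6726, -0.0909, 0.2401]
e1 [ 0.6726 -0.0909  0.2401] [-0.994 -0.114  0.002] 47.925
([578.3, -103.1, 117.2, 58.8, 6.5], np.float64(0.0394))
```

View pics/e.png

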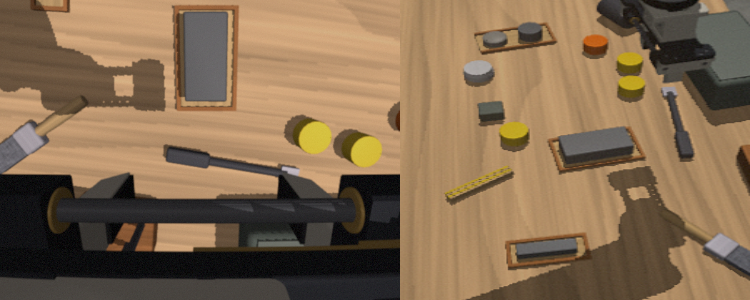

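View pics/e2.png

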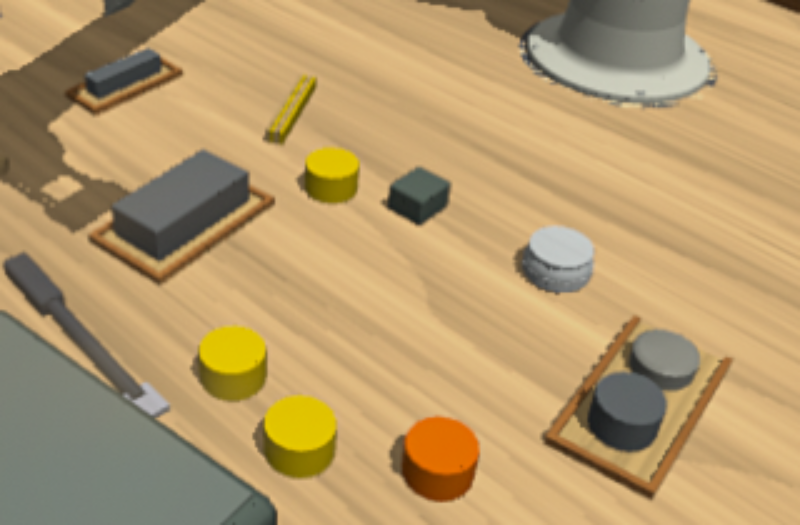

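All the pieces are in place. The slab lies flat in the wide tray (side view 597,146) and the stick in the narrow tray (547,248). The worn puck is at the front of the lane and the new one behind it (scene crop 665,358 and 627,410). The offcut and chisel have not been moved.

```bash
python3 -c "
from station import manip
print(manip.close_job())"
```

```text
the job is handed in; nothing more can be done
None
```

The job is handed in at about 48 s: slab, stick and new puck are each set down flat in their own trays, the worn puck was brought to the lane's front half first, and the offcut and chisel were left where they lay.

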